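# Open the child-resistant solvent bottle

### The arm

A 7-joint arm with a two-finger parallel gripper is mounted at the origin on a cart in front of the work surface, level with it; the furniture and walls round the work are solid. World frame = base frame: x ahead of the robot, y to its left, z up, the work surface at z = 0. Lengths are in mm, angles in rad, forces in N, time in s.
With the tool pointing down it reaches from about 400 to 875 mm from the base axis. Payload 4.4 kg.
Tool frame: the origin (TCP) lies on the centre line of the jaws, within the pads' length; the fingertips stand 14 mm ahead of it and the grasp point (between the pads) lies 5 mm behind it; z points along the fingers, x is the direction in which the jaws open and shut, and the axes are right-handed (so a half turn about z gives the same grasp; the last joint's range is limited). The gripper opens to 85 mm and grips with 20 to 120 N. Pads are 22 mm wide; open, the fingers measure 114 mm over their backs; the gripper's body (76 mm by 85 mm) begins 54 mm behind the grasp point. The pads swing forward as they close: fully open they stand 13 mm farther back than shut.
Start: joints at [-1.217, 0.628, 0.038, 1.517, -0.027, 0.996, -0.02], TCP at [264.904, 593.586, 209.813] pointing down, gripper open.
Joint ranges: [-3.06, 3.06], [-0.37, 2.12], [-1.25, 1.32], [0.18, 2.47], [-1.1, 4.24], [0.23, 1.98], [-2.94, 2.94]. Speed limits (rad/s): [2.57, 2.57, 3.14, 3.14, 3.14, 3.14, 3.14].

### API

Orientations are given as [roll, pitch, yaw] about the fixed x, y, z axes, in that order (R = Rz(yaw) Ry(pitch) Rx(roll)).
In Python, from cell import ctrl gives the robot as it stands.
- The arm moves only by the tool send_rows, never from a script. Its argument "commands" is a list of rows, each a list of 5 numbers: the finger opening in mm, from 0 to 85.4, then the shift along the tool's x, y, z in mm, then the turn about the tool's z in degrees. In form: [[grip, x, y, z, roll], ...]. A call has 1 to 5 rows; each row is the pose to reach, as a shift and turn from the pose measured when the call began, along the tool's axes at that moment; what a row does not reach only later rows make up. A row lasts 1/10 s, in which the tool goes at most 50 mm and 8.59 degrees, less where a joint would pass 70% of its speed; a pose out of reach is approached as far as the arm can. A call with a gripper value outside its range is refused whole. The fingers move at their own pace and stop on an object; the grip force is fixed at half the most. Time passes only in rows, so rows that repeat a pose let the fingers close. It gives the time, the measured TCP pose, the force and the opening at its end, in the units of the state.
- ctrl.read_state(): the state, without advancing time (a new reading comes with each control period).
- ctrl.get_image(name): name is "scene" or "top"; returns the picture (420x560x3 uint8, red, green, blue); there is no depth.
- ctrl.camera_params(name): a dict with "fx", "fy", "cx", "cy" (pixels), "k1" (the pictures are not rectified: a ray, as slopes to the right and down, at radius r is drawn at 1 + k1 r^2 times it, then the intrinsics apply), "cam_to_world" (4x4, takes a point from camera to world coordinates). Camera axes: x right, y down, z forward; pixel columns grow to the right and rows downward; lengths in mm; the calibration is good to about 2 mm. A picture is of the moment at which its call begins. camera_params takes no time and is no camera call.
- ctrl.finish_job(): hands the job in, once; it reports no verdict.
The state is a dict: "clock": time; "qpos": joint angles; "qd": joint speeds; "tau": joint torques, N m; "eef_pos": TCP position; "tool_rot": TCP orientation; "force": force on the tool from outside, world axes, zero at the start; "torque": the same for the moment, N m; "width": finger opening in mm.
Only numpy, scipy, OpenCV 4.12 (cv2) and the standard library are available. Lean on these libraries where they do the work, as an engineer would, in place of code of your own. Each camera call takes 0.05 s, during which the arm holds its last target.

### The job

Open the amber bottle with the red child-resistant cap: push the cap down hard, keep it pushed down while you turn it anticlockwise (seen from above) about a fifth of a turn, then lift it off; do not wrench it against its lock. Set the cap down gently, wing upwards, flat on the floor of the steel tray and let go of it there. Leave the bottle with the blue cap shut, and do not move the two glass jars that stand near.

Things in the scene. Friction and masses are not known exactly. Their poses are not given: they have to be found in the camera images.
- red_cap_wing (a point): Red cap's grip point, on its axis half-way up the wing, a straight bar that stands across the cap's deck: 50 mm long (x axis), 12 mm thick (y), 18 mm high; z up. The point is 9 mm above the round deck (60 mm across, 24 mm free on either side of the wing, so fingertips can straddle the wing and rest on the deck) and 38 mm above the cap's lower rim. Weighs 50 g.
- red_cap: The cap: origin at the centre of its lower rim. Three inner lugs sit in notches of the neck and a spring in the cap holds them there: unpressed it turns only 3 degrees and cannot be lifted. Pushed down 5 mm (12 N) the lugs are free, it bottoms at 8 mm (17 N); push 6 to 7 mm (about 14 N). Forcing it against the lock or the end stop (over about 5 N m) breaks it.
- red_bottle_mouth (a point): Centre of the red-capped bottle's neck rim, hidden 24 mm below the wing point while locked; z up, x along the locked wing. Kept pushed, the cap turns anticlockwise (from above): lugs stand in open slots from 57 to 87 degrees, best 72, firm stop at 88. Let up there it springs 2.5 mm above its locked height and lifts straight off, clear after 20 mm.
- blue_cap_wing (a point): The same point on the blue cap, built like the red one, locked on the other bottle. The two caps are 130 mm apart, equally high. Must stay shut.
- blue_bottle_mouth (a point): Centre of the neck rim of the blue-capped bottle. Both bottles are square, 84 mm, amber, 163 mm to the rim, labels with a band in the cap's colour, and are held fast in a grey two-place carrier screwed to the bench; which stands left or right changes.
- tray_floor (a point): Centre of the inner floor of a shallow stainless steel tray fixed on the bench, 2 mm above the bench. The floor measures 160 mm (x axis) by 120 mm (y axis); the rim stands 16 mm above the bench.
- jar_orange: Glass staining jar with orange stain, 75 mm across, 93 mm high, standing loose on the bench; origin at the centre of its underside. Must not be moved.
- jar_clear: Clear empty glass staining jar, 82 mm across, 102 mm high, standing loose on the bench; origin at the centre of its underside. Must not be moved.
- red_bottle: The red-capped bottle: origin at the centre of its underside, 5 mm above the bench, 163 mm below the mouth; z up, x along the locked wing. It does not move.
There are look-alikes about, which are no part of the job. There is more than one size of the red_cap; the one meant has the size given above.

How it is judged:
By the outcome, as a careful person would: the job done as asked, in the order asked, and still so for the second after the job is handed in, with the robot touching nothing.
It also fails if it takes over 45 s, if anything falls off the work surface, if the arm or the gripper's body presses on something with over 40 N, if the wrist force passes 120 N, or if a joint passes its speed limit or range.

## Working session

There is one attempt and no reset: what is moved stays moved. The work goes in short steps, Python scripts to look and compute and a tool call to move; the robot and the scene stay as the last step left them, time stands still between calls to the robot, and variables do not carry over. Pictures are saved under pics/ and viewed, and the job is handed in when it is done.

Besides the shell and the picture viewer there is one more tool, called after "Call:" as a command line: name --pt "numbers of a row" for each row, then --argument value for the rest. send_rows: Moves the arm, as the interface text tells. Its arguments: {"type":"object","properties":{"commands":{"type":"array"}},"required":["commands"]}

```bash
mkdir -p pics; ls; python3 - <<'E'
from cell import ctrl
import cv2
print(ctrl.read_state())
for n in ("scene","top"):
    print(n,ctrl.camera_params(n))
    im=ctrl.get_image(n); cv2.imwrite(f"pics/{n}0.png",im[:,:,::-1])
E
```

```text
pics
{'clock': 0.0, 'qpos': array([-1.21682571,  0.62935278,  0.03843138,  1.51836201, -0.02700975,
        0.99629852, -0.02000277]), 'qd': array([-0.00019496,  0.00043417, -0.00052587,  0.00177106,  0.0023957 ,
        0.0004771 , -0.00135445]), 'tau': array([ 1.97196692e-03, -5.63390672e+01,  1.22642487e+00, -1.93451858e+01,
        1.08194549e-02,  1.00379463e-02,  8.90179876e-06]), 'eef_pos': array([264.60299496, 592.97773672, 208.88653754]), 'tool_rot': array([3.14158164e+00, 1.90305134e-03, 1.15102632e+00]), 'force': array([ 0.20015135, -0.32375304,  0.74652904]), 'torque': array([ 0.03104002,  0.02522491, -0.00201043]), 'width': 85.48070882913284}
scene {'fx': 432.16812529516613, 'fy': 432.16812529516613, 'cx': 272.0372180792798, 'cy': 218.4575253615011, 'k1': -0.02284654910862445, 'cam_to_world': array([[ 7.30496307e-01, -4.71741502e-01,  4.93796619e-01,
         1.46222258e+02],
       [-6.82876250e-01, -4.96713927e-01,  5.35682090e-01,
        -5.54980044e+02],
       [-7.42781592e-03, -7.28515772e-01, -6.84988757e-01,
         7.50546069e+02],
       [ 0.00000000e+00,  0.00000000e+00,  0.00000000e+00,
         1.00000000e+00]])}
top {'fx': 392.31764300261085, 'fy': 392.31764300261085, 'cx': 287.8399953291533, 'cy': 206.31802694153336, 'k1': -0.022381245403523875, 'cam_to_world': array([[ 1.00067890e-02, -9.87764596e-01,  1.55630866e-01,
         4.24821852e+02],
       [-9.99509820e-01, -1.44976727e-02, -2.77477344e-02,
        -5.73903142e+01],
       [ 2.96645150e-02, -1.55276913e-01, -9.87425489e-01,
         1.16845110e+03],
       [ 0.00000000e+00,  0.00000000e+00,  0.00000000e+00,
         1.00000000e+00]])}
```

View pics/scene0.png

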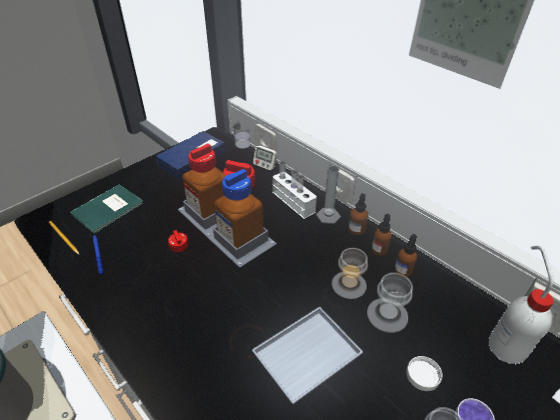

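View pics/top0.png

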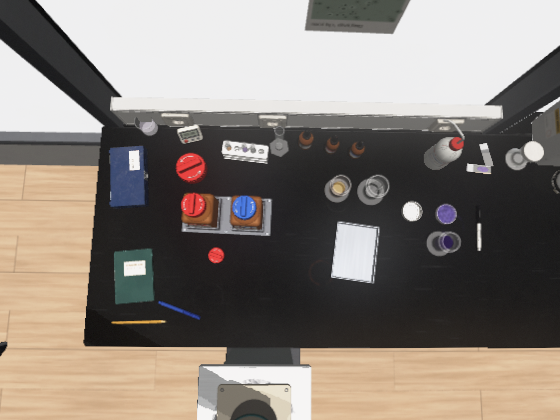

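The top view shows the red-capped bottle at about (194,205) and the blue one at (244,207). The tray is near (355,252) and the jars are at (338,188) and (373,189). The loose red look-alikes are at (190,167) and (216,256). I'll zoom in next.

```bash
cat > h.py <<'E'
import numpy as np, cv2
from cell import ctrl
def P(n):
    c=ctrl.camera_params(n); K=np.array([[c['fx'],0,c['cx']],[0,c['fy'],c['cy']],[0,0,1]]); return K,np.array([c['k1'],0,0,0,0.]),np.array(c['cam_to_world'])
def ray(n,px):
    K,d,T=P(n); u=cv2.undistortPoints(np.array(px,float).reshape(-1,1,2),K,d).reshape(-1,2)
    v=np.c_[u,np.ones(len(u))]@T[:3,:3].T
    return T[:3,3],v
def atz(n,px,z):
    o,v=ray(n,px); t=(z-o[2])/v[:,2]; return o+v*t[:,None]
def proj(n,p):
    K,d,T=P(n); W=np.linalg.inv(T); r,_=cv2.Rodrigues(W[:3,:3]); return cv2.projectPoints(np.array(p,float).reshape(-1,1,3),r,W[:3,3],K,d)[0].reshape(-1,2)
def crop(src,out,x,y,w,h,s):
    im=cv2.imread(src)[y:y+h,x:x+w]; cv2.imwrite(out,cv2.resize(im,None,fx=s,fy=s,interpolation=cv2.INTER_CUBIC))
E
python3 - <<'E'
from h import *
crop("pics/top0.png","pics/tc.png",165,145,120,130,6) if 0 else crop("pics/top0.png","pics/tc.png",165,150,120,90,6)
crop("pics/scene0.png","pics/sc.png",170,135,110,100,6)
crop("pics/top0.png","pics/tt.png",310,160,100,135,4)
print(atz("top",[(194,205)],192),atz("top",[(244,207)],192))
print(atz("top",[(338,222),(379,226),(373,283),(332,278)],16))
E
```

```text
[[578.61362886 150.5558726  192.        ]] [[575.37175181  25.32597784 192.        ]]
[[ 561.52150802 -239.21793536   16.        ]
 [ 551.15521359 -361.75661079   16.        ]
 [ 384.22101119 -339.94310135   16.        ]
 [ 397.61020828 -220.18440661   16.        ]]
```

View pics/tc.png

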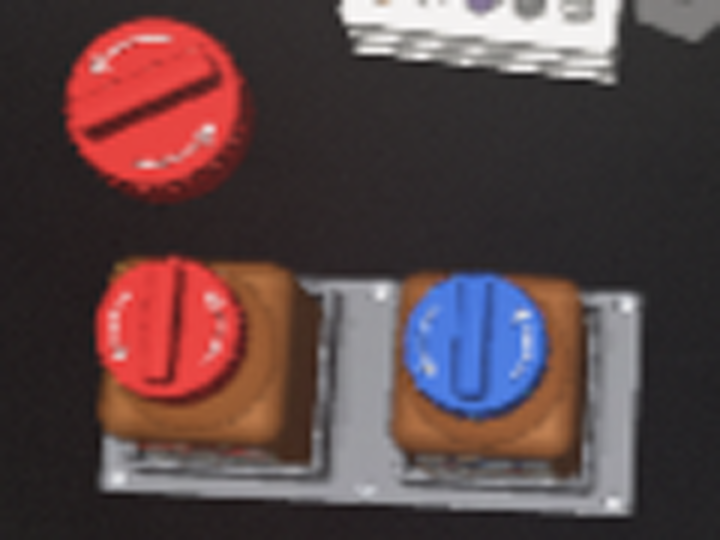

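View pics/sc.png

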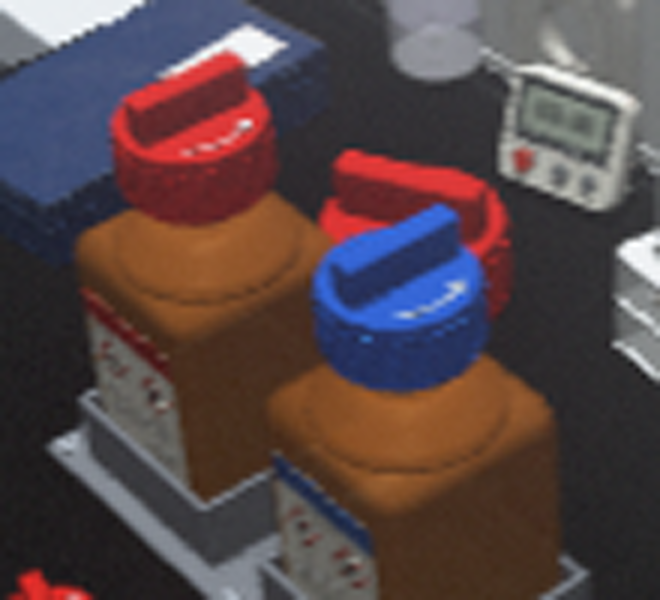

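View pics/tt.png

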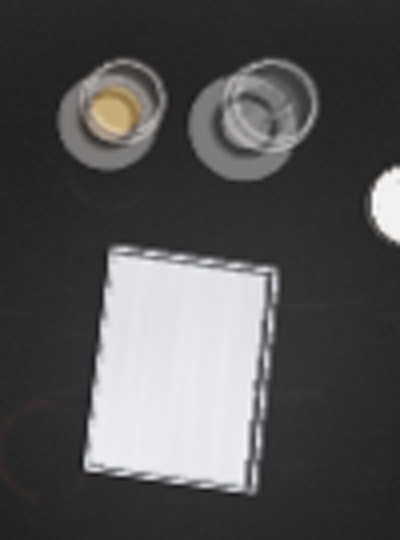

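```bash
cat > fit.py <<'E'
from h import *
from scipy.optimize import minimize
from scipy.ndimage import map_coordinates
S=8
def pts(x,y,z0,yaw):
    a=np.linspace(0,2*np.pi,48,endpoint=False)
    c=np.r_[[(30*np.cos(t),30*np.sin(t),h) for t in a for h in (0,29)]]
    b=np.array([(sx*25,sy*6,h) for sx in(-1,1) for sy in(-1,1) for h in(29,47)],float)
    R=np.array([[np.cos(yaw),-np.sin(yaw),0],[np.sin(yaw),np.cos(yaw),0],[0,0,1]])
    o=np.array([x,y,z0]); return c@R.T+o,b@R.T+o
def sil(n,p,shape,off):
    m=np.zeros(shape,np.uint8)
    for q in pts(*p):
        u=(proj(n,q)-off+.5)*S
        cv2.fillConvexPoly(m,cv2.convexHull(np.round(u*16).astype(np.int32)).reshape(-1,2),1,shift=4)
    return m
def mask(img,colour):
    hsv=cv2.cvtColor(img,cv2.COLOR_BGR2HSV); h,s,v=cv2.split(hsv)
    if colour=='red': m=((h<5)|(h>172))&(s>150)&(v>70)
    else: m=(h>100)&(h<125)&(s>150)&(v>70)
    return m.astype(np.uint8)
def fit(files,colour,p0,z0,fz=False):
    data=[]
    for n,f in files.items():
        im=cv2.imread(f); c=proj(n,[[p0[0],p0[1],z0+25]])[0].astype(int); off=c-26
        cr=im[off[1]:off[1]+52,off[0]:off[0]+52]
        big=cv2.resize(cr,None,fx=S,fy=S,interpolation=cv2.INTER_CUBIC)
        m=mask(big,colour); nl,l,st,ce=cv2.connectedComponentsWithStats(m)
        k=1+np.argmin([np.hypot(*(ce[i]-26*S)) if st[i,4]>2000 else 1e9 for i in range(1,nl)])
        m=cv2.morphologyEx((l==k).astype(np.uint8),cv2.MORPH_CLOSE,np.ones((25,25)))
        data.append((n,off,m,cv2.cvtColor(cr,cv2.COLOR_BGR2GRAY)))
    def cost(p,d=data):
        return sum(np.mean(sil(n,(p[0],p[1],z0+(p[3] if fz else 0),p[2]),m.shape,o)!=m) for n,o,m,g in d)
    q0=list(p0)+([0] if fz else [])
    simp=np.array([q0]+[np.add(q0,e) for e in np.diag([6,6,.15,4][:len(q0)])])
    r=minimize(cost,q0,method='Nelder-Mead',options=dict(initial_simplex=simp,xatol=.01,fatol=1e-6))
    out=[r.x,r.fun]
    for d in data:
        rr=minimize(lambda p:cost(p,[d]),q0[:3] if not fz else q0,method='Nelder-Mead',options=dict(initial_simplex=simp)) if not fz else None
        if rr: out.append((d[0],rr.x,rr.fun))
    return out
E
python3 - <<'E'
from fit import *
F=dict(top="pics/top0.png",scene="pics/scene0.png")
for c,p in (('red',(577,150,0.0)),('blue',(575,25,0.))):
    for fz in (0,1): print(c,*fit(F,c,p,154,fz),sep='\n  ')
E
```

```text
red
  [5.83994748e+02 1.58071614e+02 1.62725009e-02]
  0.05793500369822485
  ('top', array([ 5.83717948e+02,  1.58246544e+02, -1.63235518e-02]), np.float64(0.007113304363905325))
  ('scene', array([ 5.85362954e+02,  1.58589636e+02, -2.02161773e-02]), np.float64(0.04879345414201183))
red
  [ 5.84194399e+02  1.58492768e+02 -9.51871079e-02 -1.09517365e+00]
  0.05818347818047337
blue
  [ 5.80744852e+02  2.88691671e+01 -2.22239852e-01]
  0.08075998520710059
  ('top', array([5.79149213e+02, 2.79669695e+01, 9.55942921e-02]), np.float64(0.0228307599852071))
  ('scene', array([ 5.81441557e+02,  3.01377328e+01, -2.95596628e-01]), np.float64(0.056715745192307696))
blue
  [ 5.81213973e+02  2.91195479e+01 -6.81959814e-02 -3.17454784e+00]
  0.0797371948964497
```

```bash
cat > ov.py <<'E'
from fit import *
def overlay(n,src,ps,out,box,s=7):
    x,y,w,h=box; im=cv2.imread(src)[y:y+h,x:x+w]; im=cv2.resize(im,None,fx=s,fy=s,interpolation=cv2.INTER_CUBIC)
    for p in ps:
        c,b=pts(*p)
        T=lambda q:np.round((proj(n,q)-[x,y]+.5)*s-.5).astype(np.int32)
        cv2.polylines(im,[T(c[1::2])],1,(0,255,0),1); cv2.polylines(im,[T(c[0::2])],1,(0,255,255),1)
        u=T(b)
        for i in range(8):
            for j in range(i):
                if bin(i^j).count('1')==1: cv2.line(im,tuple(map(int,u[i])),tuple(map(int,u[j])),(255,255,255),1)
    cv2.imwrite(out,im)
E
python3 - <<'E'
from ov import *
ps=[(584,158.3,154,0.0),(580.5,28.5,154,0)]
overlay("top","pics/top0.png",ps,"pics/ov_t.png",(170,180,110,60))
overlay("scene","pics/scene0.png",ps,"pics/ov_s.png",(170,135,100,80))
E
```

```text
(no output)
```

View pics/ov_t.png

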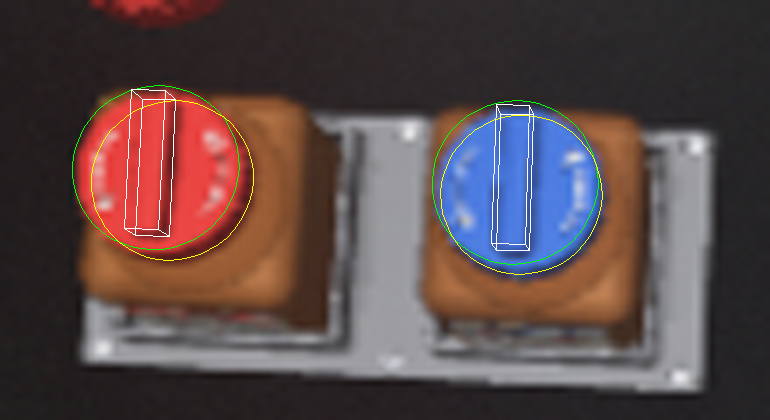

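View pics/ov_s.png

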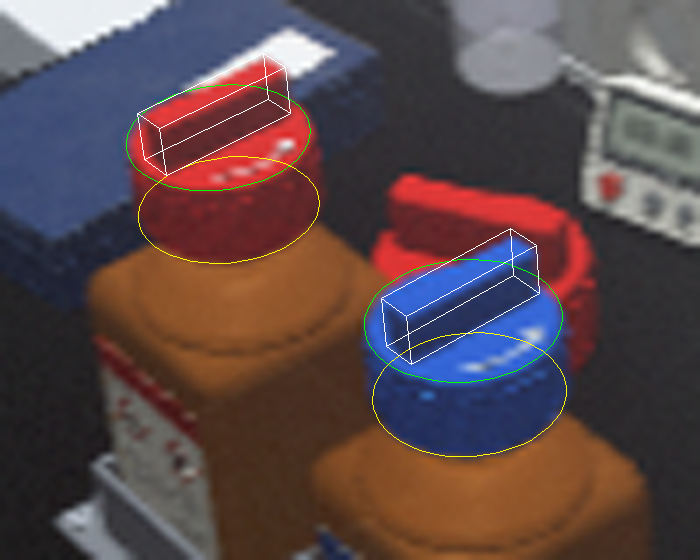

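```bash
cat > fit2.py <<'E'
from fit import *
def label(n,p,off,shape):
    c,b=pts(*p); m=np.zeros(shape,np.uint8)
    T=lambda q:np.round(((proj(n,q)-off+.5)*S-.5)*16).astype(np.int32)
    cam=P(n)[2][:3,3]
    hull=cv2.convexHull(np.r_[T(c)]).reshape(-1,2)
    cv2.fillConvexPoly(m,hull,1,cv2.LINE_8,4); cv2.fillConvexPoly(m,T(c[1::2]),2,cv2.LINE_8,4)
    faces=[([0,1,3,2],3),([4,5,7,6],4),([0,1,5,4],5),([2,3,7,6],6),([1,3,7,5],7)]
    ctr=b.mean(0)
    for f,l in faces:
        fc=b[f].mean(0); nrm=fc-ctr
        if nrm@(cam-fc)>0: cv2.fillConvexPoly(m,T(b[f]),l,cv2.LINE_8,4)
    return m
def prep(n,f,p0,z0):
    im=cv2.imread(f); c=proj(n,[[p0[0],p0[1],z0+28]])[0].astype(int); off=c-22
    cr=im[off[1]:off[1]+44,off[0]:off[0]+44]
    return (n,off,cv2.resize(cr,None,fx=S,fy=S,interpolation=cv2.INTER_LINEAR).astype(np.float32))
def cost(p,data,z0,ch):
    e=0
    for n,off,big in data:
        lab=label(n,(p[0],p[1],z0,p[2]),off,big.shape[:2])
        lb=cv2.dilate((lab>0).astype(np.uint8),np.ones((2*S+1,2*S+1)))
        for l in range(8):
            s=(lab==l)&(lb>0)
            if s.sum()>50: v=big[s]; e+=((v-np.median(v,0)).clip(-60,60)**2).sum()
    return e/1e6
def fit2(files,p0,z0):
    data=[prep(n,f,p0,z0) for n,f in files.items()]
    best=None
    for y0 in (-.15,-.05,.05):
        q0=[p0[0],p0[1],p0[2]+y0]; simp=np.array([q0]+[np.add(q0,e) for e in np.diag([4,4,.12])])
        r=minimize(cost,q0,args=(data,z0,0),method='Nelder-Mead',options=dict(initial_simplex=simp,xatol=.01))
        if best is None or r.fun<best.fun: best=r
    return best.x,best.fun
E
python3 - <<'E'
from fit2 import *
F=dict(top="pics/top0.png",scene="pics/scene0.png")
for c,p in (('red',(584,158,0.0)),('blue',(580,28,0.))):
    for k in (F,{'top':F['top']},{'scene':F['scene']}): print(c,list(k),*fit2(k,p,154))
E
```

```text
Traceback (most recent call last):
  File "fit2.py", line 32, in fit2
    r=minimize(cost,q0,args=(data,z0,0),method='Nelder-Mead',options=dict(initial_simplex=simp,xatol=.01))
  File "fit2.py", line 21, in cost
    lab=label(n,(p[0],p[1],z0,p[2]),off,big.shape[:2])
  File "fit2.py", line 5, in label
    cam=P(n)[2][:3,3]
        ~^^^
  File "h.py", line 4, in P
    c=ctrl.camera_params(n); K=np.array([[c['fx'],0,c['cx']],[0,c['fy'],c['cy']],[0,0,1]]); return K,np.array([c['k1'],0,0,0,0.]),np.array(c['cam_to_world'])
ValueError: time passes only in moves, steps and waits
```

```bash
sed -i 's/^def P(n):/import functools\n@functools.lru_cache\ndef P(n):/' h.py
python3 - <<'E'
from fit2 import *
print(ctrl.read_state()['clock'])
F=dict(top="pics/top0.png",scene="pics/scene0.png")
for c,p in (('red',(584,158,0.0)),('blue',(580,28,0.))):
    for k in (F,{'top':F['top']},{'scene':F['scene']}): print(c,list(k),*fit2(k,p,154))
E
```

```text
0.1
red ['top', 'scene'] [ 5.82939549e+02  1.56883102e+02 -4.76789864e-02] 111.04228210449219
red ['top'] [ 5.82180166e+02  1.56822062e+02 -5.82877950e-02] 43.37526321411133
red ['scene'] [ 5.84597907e+02  1.57340851e+02 -6.03516529e-03] 64.53836059570312
blue ['top', 'scene'] [ 5.78992945e+02  2.73361875e+01 -6.24098535e-02] 102.18339538574219
blue ['top'] [ 5.78038459e+02  2.73300748e+01 -5.77610997e-02] 39.96698760986328
blue ['scene'] [ 5.80112765e+02  2.75125472e+01 -2.64187235e-02] 56.55342102050781
```

```bash
cat > go.py <<'E'
import sys
from h import *
def go(x,y,z,yaw):
    s=ctrl.read_state(); p=s['eef_pos']; yw=s['tool_rot'][2]
    d=np.array([x,y,z])-p
    c,sn=np.cos(yw),np.sin(yw)
    print('t',s['clock'],'pos',p.round(1),'rpy',s['tool_rot'].round(3),'F',s['force'].round(1),'T',s['torque'].round(2),'w',round(s['width'],1),'q',s['qpos'].round(2))
    print('shift',np.round([c*d[0]+sn*d[1], sn*d[0]-c*d[1], -d[2]],1),'roll',np.degrees(yw-yaw).round(1))
if __name__=='__main__': go(*map(float,sys.argv[1:5]))
E
python3 go.py 583 157 300 -1.611
python3 - <<'E'
from h import *
print(atz("top",[(335,190),(370,192)],0), atz("top",[(340,187),(375,187)],95))
print(proj("scene",[(473.6,-290,2),(583,157,192)]))
print(atz("scene",[(319,309),(361,351),(298,399),(254,350)],16))
E
```

```text
t 0.1 pos [264.7 593.  209. ] rpy [3.142e+00 2.000e-03 1.151e+00] F [ 0.   0.  -0.2] T [-0.05 -0.03  0.01] w 85.7 q [-1.22  0.63  0.04  1.52 -0.03  1.   -0.02]
shift [-268.4  468.4  -91. ] roll 158.3
[[ 661.44651081 -233.52859411    0.        ]
 [ 656.96440488 -340.95881431    0.        ]] [[ 651.01413413 -233.37641189   95.        ]
 [ 652.65703034 -332.43331926   95.        ]]
[[305.70858334 355.37779586]
 [200.22594872 151.13784256]]
[[ 561.67760308 -242.12507993   16.        ]
 [ 549.13285221 -359.90030058   16.        ]
 [ 398.20913829 -342.90561564   16.        ]
 [ 404.8736571  -220.69128096   16.        ]]
```

Call:
send_rows --pt "85 -22 38 -30 8.5" --pt "85 -45 78 -60 17" --pt "85 -67 117 -80 25.5" --pt "85 -90 157 -91 34" --pt "85 -113 197 -91 42.5"

```text
clock: 0.6
eef_pos: [399.8, 409.3, 302.0]
tool_rot: [-3.141, -0.002, 0.404]
force: [1.2, -0.1, -0.3]
width: 85.1
```

```bash
python3 go.py 583 157 300 -1.611
```

```text
t 0.6 pos [399.8 409.3 302. ] rpy [-3.141e+00 -2.000e-03  4.040e-01] F [ 1.2 -0.1 -0.3] T [-0.03 -0.05  0.02] w 85.1 q [-1.02  0.43  0.27  1.62 -0.12  1.1  -0.32]
shift [ 69.3 304.    2. ] roll 115.4
```

Call:
send_rows --pt "85 10 44 0 8.5" --pt "85 20 88 0 17" --pt "85 30 132 0 25.5" --pt "85 40 176 0 34" --pt "85 50 220 0 42.5"

```text
clock: 1.1
eef_pos: [532.7, 225.1, 301.8]
tool_rot: [-3.14, -0.0, -0.344]
force: [0.8, 0.5, -0.3]
width: 85.2
```

```bash
python3 go.py 583 157 290 -1.611
```

```text
t 1.1 pos [532.7 225.1 301.8] rpy [-3.14  -0.    -0.344] F [ 0.8  0.5 -0.3] T [ 0.03 -0.04 -0.04] w 85.2 q [-0.76  0.47  0.49  1.61 -0.24  1.12 -0.56]
shift [70.3 47.2 11.8] roll 72.6
```

Call:
send_rows --pt "85 25 17 2 8.5" --pt "85 50 34 5 17" --pt "85 70 47 8 25.5" --pt "85 70 47 10 34" --pt "85 70 47 12 42.5"

```text
clock: 1.6
eef_pos: [583.0, 156.0, 289.2]
tool_rot: [-3.141, 0.001, -1.094]
force: [-0.6, 0.3, -0.1]
width: 85.0
```

```bash
python3 go.py 583 157 240 -1.611
```

```text
t 1.6 pos [583.  156.  289.2] rpy [-3.141e+00  1.000e-03 -1.094e+00] F [-0.6  0.3 -0.1] T [ 0.02  0.04 -0.  ] w 85.0 q [-0.72  0.56  0.68  1.56 -0.38  1.15 -1.05]
shift [-0.9 -0.5 49.2] roll 29.6
```

Call:
send_rows --pt "70 -1 -0.5 10 8.5" --pt "60 -1 -0.5 25 17" --pt "60 -1 -0.5 40 25.5" --pt "60 -1 -0.5 45 29.6" --pt "60 -1 -0.5 45 29.6"

```text
clock: 2.1
eef_pos: [582.0, 157.4, 242.6]
tool_rot: [3.139, -0.001, -1.61]
force: [-0.5, -0.1, 0.3]
width: 60.1
```

```bash
python3 go.py 583 157 202 -1.611; python3 - <<'E'
from h import *
for n in ("scene","top"):
    im=ctrl.get_image(n); cv2.imwrite(f"pics/{n}1.png",im[:,:,::-1])
crop("pics/scene1.png","pics/s1.png",160,80,110,130,5)
crop("pics/top1.png","pics/t1.png",150,130,140,110,5)
E
```

```text
t 2.1 pos [582.  157.4 242.6] rpy [ 3.139e+00 -1.000e-03 -1.610e+00] F [-0.5 -0.1  0.3] T [-0.02 -0.01  0.02] w 60.1 q [-0.78  0.64  0.8   1.63 -0.51  1.09 -1.45]
shift [ 0.4 -1.1 40.6] roll 0.0
```

View pics/s1.png

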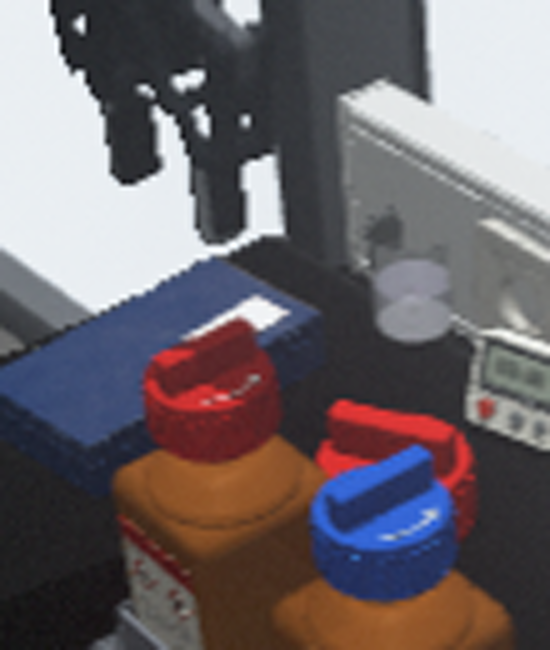

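View pics/t1.png

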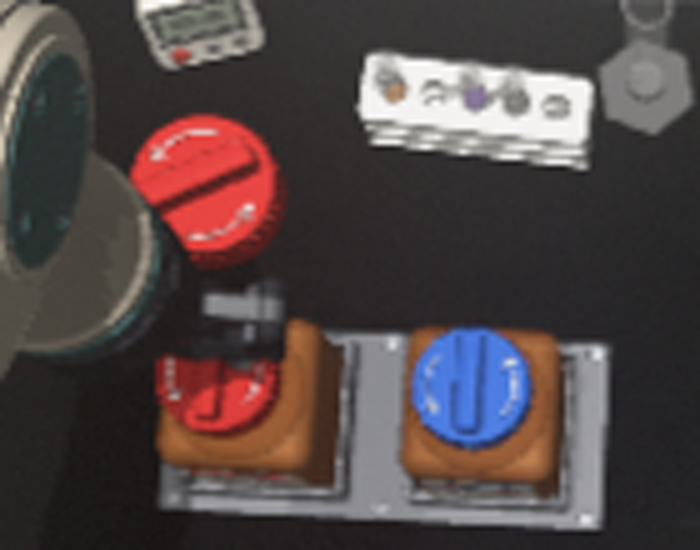

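```bash
python3 - <<'E'
from h import *
for z in (225,232,240): print(z,proj("scene",[(582,187,z),(582,127,z),(582,118,z)]).round(1).tolist(),proj("top",[(582,187,z),(582,127,z),(582,118,z)]).round(1).tolist())
E
```

```text
225 [[190.2, 133.6], [206.2, 144.4], [208.7, 146.0]] [[176.2, 201.2], [201.0, 201.6], [204.7, 201.7]]
232 [[189.8, 130.9], [205.8, 141.6], [208.3, 143.3]] [[175.4, 200.8], [200.5, 201.1], [204.2, 201.2]]
240 [[189.3, 127.8], [205.4, 138.5], [207.9, 140.1]] [[174.6, 200.2], [199.8, 200.6], [203.6, 200.6]]
```

```bash
python3 - <<'E'
from h import *
for n,(x,y,w,h),s in (("scene",(165,70,70,90),8),("top",(160,160,70,70),8)):
    im=cv2.imread(f"pics/{n}1.png")[y:y+h,x:x+w]; im=cv2.resize(im,None,fx=s,fy=s,interpolation=cv2.INTER_CUBIC)
    im=(255*(im/255.)**.45).astype(np.uint8)
    for z,c in ((228,(0,255,0)),(242,(255,255,0)),(260,(255,0,255))):
        u=((proj(n,[(582,187,z),(582,127,z)])-[x,y]+.5)*s).astype(int)
        for a in u: cv2.drawMarker(im,tuple(map(int,a)),c,cv2.MARKER_CROSS,12,1)
    cv2.imwrite(f"pics/b_{n}1.png",im[:600])
E
```

```text
(no output)
```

View pics/b_scene1.png

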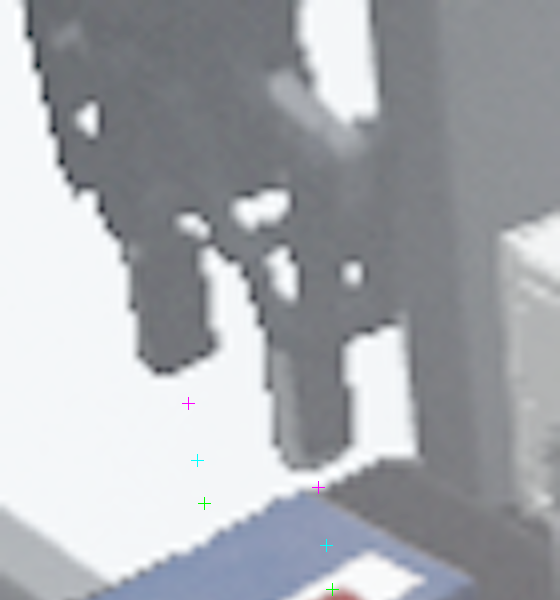

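View pics/b_top1.png

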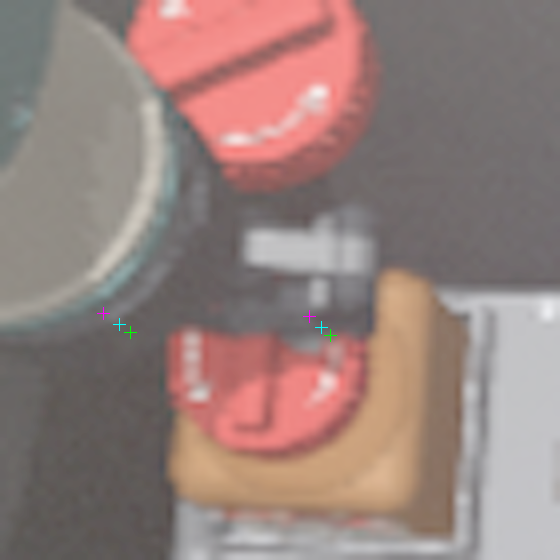

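```bash
python3 - <<'E'
from h import *
def tri(a,b):
    o1,v1=ray("scene",[a]); o2,v2=ray("top",[b]); v1=v1[0]/np.linalg.norm(v1);v2=v2[0]/np.linalg.norm(v2)
    s=np.linalg.lstsq(np.c_[v1,-v2],o2-o1,rcond=None)[0]; p,q=o1+v1*s[0],o2+v2*s[1]; return ((p+q)/2).round(1),np.linalg.norm(p-q).round(1)
for b in ((198,202),(199,200),(202,200),(200,197)): print(b,tri((204.1,127.5),b))
for z in (230,240,250,260): print(z,atz("scene",[(186.9,115.5),(204.1,127.5)],z).round(0).tolist())
print(tri((200.2,151.1),proj("top",[(583,157,192)])[0]))
E
```

```text
(198, 202) (array([576.1, 123.3, 270.7]), np.float64(6.4))
(199, 200) (array([578.7, 122.6, 270.4]), np.float64(1.3))
(202, 200) (array([576.5, 115.8, 274.6]), np.float64(2.3))
(200, 197) (array([582.9, 122.6, 269.3]), np.float64(5.8))
230 [[618.0, 251.0, 230.0], [616.0, 179.0, 230.0]]
240 [[609.0, 236.0, 240.0], [607.0, 165.0, 240.0]]
250 [[600.0, 220.0, 250.0], [598.0, 151.0, 250.0]]
260 [[591.0, 205.0, 260.0], [589.0, 137.0, 260.0]]
(array([583. , 157. , 192.1]), np.float64(0.0))
```

```bash
python3 - <<'E'
from h import *
im=ctrl.get_image("scene"); cv2.imwrite("pics/scene2.png",im[:,:,::-1])
d=cv2.absdiff(im[:,:,::-1],cv2.imread("pics/scene1.png")); print(d.max(), (d.max(2)>40).sum())
s=ctrl.read_state(); print(s['clock'],s['eef_pos'],s['qpos'].round(4))
E
```

```text
201 290
2.25 [583.16314081 157.24787057 244.41830542] [-0.7767  0.6412  0.7998  1.6241 -0.5051  1.0936 -1.4471]
```

```bash
python3 - <<'E'
from h import *
x,y,w,h=165,70,70,75;s=8
a=cv2.imread("pics/scene1.png")[y:y+h,x:x+w];b=cv2.imread("pics/scene2.png")[y:y+h,x:x+w]
im=np.hstack([a,b]); im=cv2.resize(im,None,fx=5.7,fy=5.7,interpolation=cv2.INTER_CUBIC); cv2.imwrite("pics/cmp.png",im)
E
```

```text
(no output)
```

View pics/cmp.png

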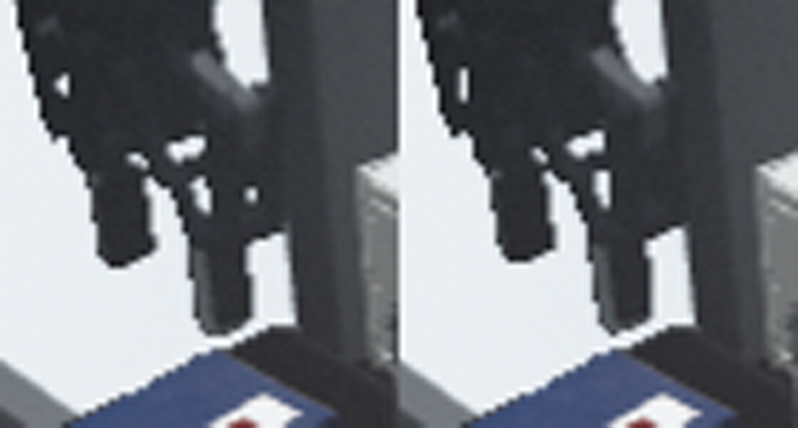

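Call:
send_rows --pt "60 0 0 10 0" --pt "60 0 0 20 0" --pt "60 0 0 28 0" --pt "60 0 0 28 0"

```text
clock: 2.65
eef_pos: [582.0, 157.3, 214.7]
tool_rot: [3.139, 0.0, -1.608]
force: [0.1, -0.1, 0.5]
width: 60.3
```

```bash
python3 go.py 583 157 202 -1.611; python3 - <<'E'
from h import *
for n in ("scene","top"):
    im=ctrl.get_image(n); cv2.imwrite(f"pics/{n}3.png",im[:,:,::-1])
p=ctrl.read_state()['eef_pos']
for n,(x,y,w,h),s in (("scene",(165,90,70,90),6.6),("top",(160,160,70,70),8)):
    im=cv2.imread(f"pics/{n}3.png")[y:y+h,x:x+w]; im=cv2.resize(im,None,fx=s,fy=s,interpolation=cv2.INTER_CUBIC)
    im=(255*(im/255.)**.6).astype(np.uint8)
    for dz,c in ((-14,(0,255,0)),(-5,(255,255,0)),(24,(255,0,255))):
        u=((proj(n,[p+(0,37,dz),p+(0,-37,dz)])-[x,y]+.5)*s).astype(int)
        for a in u: cv2.drawMarker(im,tuple(map(int,a)),c,cv2.MARKER_CROSS,12,1)
    cv2.imwrite(f"pics/b_{n}3.png",im[:600])
E
```

```text
t 2.65 pos [582.  157.3 214.7] rpy [ 3.139  0.    -1.608] F [ 0.1 -0.1  0.5] T [ 0.01 -0.02  0.05] w 60.3 q [-0.76  0.67  0.78  1.66 -0.53  1.04 -1.42]
shift [ 0.2 -1.  12.7] roll 0.1
```

View pics/b_scene3.png

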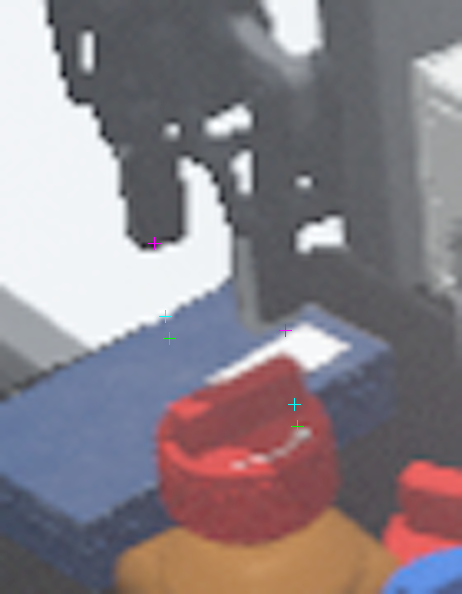

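View pics/b_top3.png

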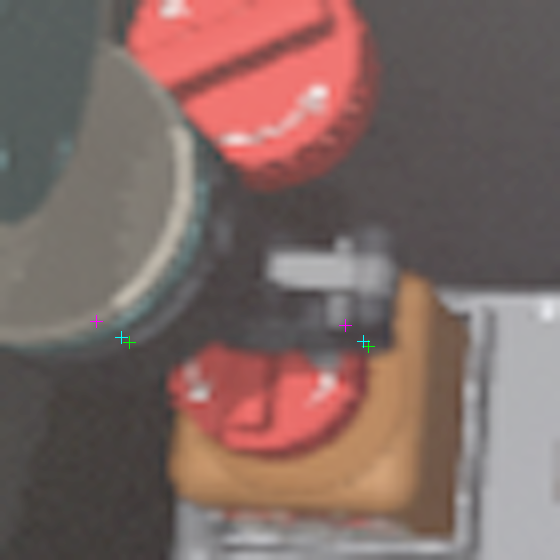

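Call:
send_rows --pt "60 0 0 5 0" --pt "60 0 0 10 0" --pt "60 0 0 12 0"

```text
clock: 3.05
eef_pos: [582.7, 157.2, 203.5]
tool_rot: [3.141, 0.001, -1.609]
force: [0.3, -0.4, 0.5]
width: 60.1
```

Call:
send_rows --pt "60 0 0 3 0" --pt "60 0 0 5 0"

```text
clock: 3.25
eef_pos: [582.6, 157.3, 198.1]
tool_rot: [3.14, 0.0, -1.608]
force: [-0.3, 0.3, -0.2]
width: 60.0
```

```bash
python3 go.py 583 157 190 -1.611; python3 - <<'E'
from h import *
for n in ("scene",):
    im=ctrl.get_image(n); cv2.imwrite(f"pics/{n}4.png",im[:,:,::-1])
crop("pics/scene4.png","pics/s4.png",165,90,70,85,7)
E
```

```text
t 3.25 pos [582.6 157.3 198.1] rpy [ 3.14   0.    -1.608] F [-0.3  0.3 -0.2] T [0.03 0.03 0.02] w 60.0 q [-0.76  0.69  0.76  1.68 -0.55  1.   -1.41]
shift [ 0.2 -0.4  8.1] roll 0.1
```

View pics/s4.png

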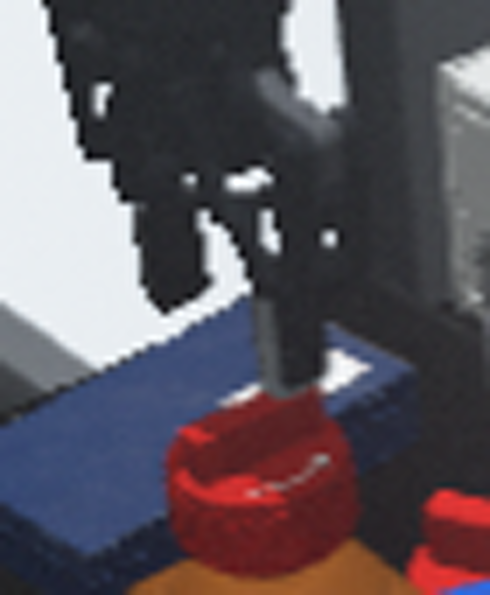

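Call:
send_rows --pt "38 0 0 0 0" --pt "38 0 0 0 0" --pt "38 0 0 4 0" --pt "38 0 0 8 0"

```text
clock: 3.7
eef_pos: [582.5, 157.3, 189.8]
tool_rot: [3.14, 0.001, -1.608]
force: [0.6, 0.3, -0.1]
width: 38.0
```

```bash
python3 go.py 583 157 180 -1.611; python3 - <<'E'
from h import *
for n in ("scene","top"):
    im=ctrl.get_image(n); cv2.imwrite(f"pics/{n}5.png",im[:,:,::-1])
crop("pics/scene5.png","pics/s5.png",165,90,70,85,7)
crop("pics/top5.png","pics/t5.png",160,160,70,70,7)
E
```

```text
t 3.7 pos [582.5 157.3 189.8] rpy [ 3.140e+00  1.000e-03 -1.608e+00] F [ 0.6  0.3 -0.1] T [-0.    0.08 -0.02] w 38.0 q [-0.75  0.7   0.76  1.69 -0.56  0.99 -1.4 ]
shift [ 0.3 -0.5  9.8] roll 0.2
```

View pics/s5.png

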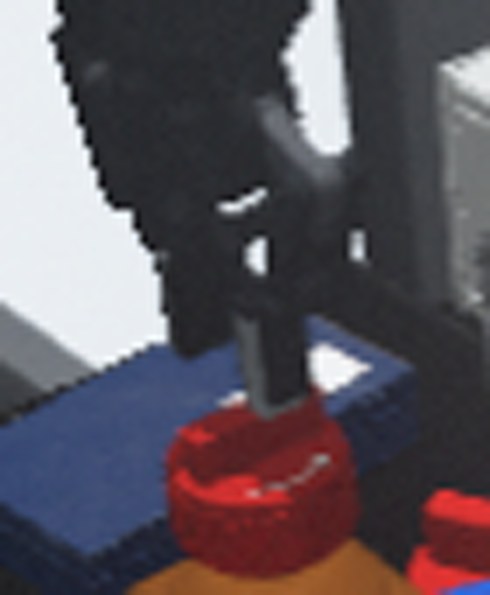

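View pics/t5.png

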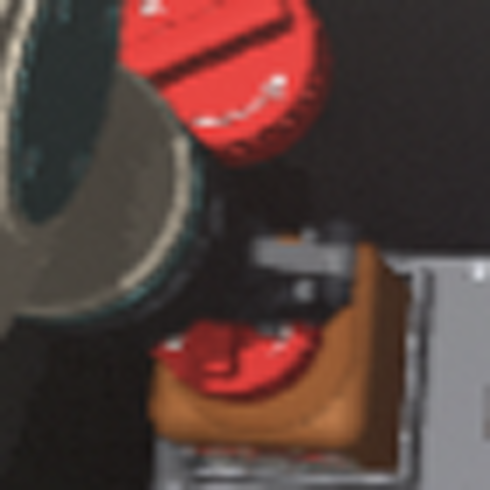

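```bash
python3 - <<'E'
from h import *
for z in (195,200,205,210,215,220,225): print(z,atz("scene",[(204.9,147.9),(192.5,140)],z).round(0).tolist(), proj('scene',[(583,131,z),(583,183,z)]).round(1).tolist())
E
```

```text
195 [[596.0, 156.0, 195.0], [595.0, 203.0, 195.0]] [[207.0, 154.8], [193.4, 145.4]]
200 [[592.0, 150.0, 200.0], [591.0, 196.0, 200.0]] [[206.7, 153.0], [193.1, 143.5]]
205 [[588.0, 144.0, 205.0], [587.0, 189.0, 205.0]] [[206.5, 151.1], [192.8, 141.7]]
210 [[584.0, 137.0, 210.0], [583.0, 182.0, 210.0]] [[206.2, 149.2], [192.5, 139.8]]
215 [[580.0, 131.0, 215.0], [579.0, 176.0, 215.0]] [[206.0, 147.3], [192.2, 137.9]]
220 [[576.0, 124.0, 220.0], [575.0, 169.0, 220.0]] [[205.7, 145.4], [191.9, 136.1]]
225 [[572.0, 118.0, 225.0], [570.0, 162.0, 225.0]] [[205.5, 143.4], [191.6, 134.1]]
```

Call:
send_rows --pt "38 0 0 5 0" --pt "38 0 0 10 0" --pt "38 0 0 15 0"

```text
clock: 4.1
eef_pos: [581.7, 157.3, 173.6]
tool_rot: [3.139, 0.0, -1.608]
force: [-0.8, -0.1, -0.7]
width: 38.2
```

```bash
python3 go.py 583 157 180 -1.611; python3 - <<'E'
from h import *
for n in ("scene","top"):
    im=ctrl.get_image(n); cv2.imwrite(f"pics/{n}6.png",im[:,:,::-1])
crop("pics/scene6.png","pics/s6.png",165,90,70,85,7)
crop("pics/top6.png","pics/t6.png",160,160,70,70,7)
E
```

```text
t 4.1 pos [581.7 157.3 173.6] rpy [ 3.139  0.    -1.608] F [-0.8 -0.1 -0.7] T [ 0.02 -0.01 -0.  ] w 38.2 q [-0.75  0.71  0.74  1.7  -0.57  0.96 -1.39]
shift [ 0.2 -1.3 -6.4] roll 0.1
```

View pics/s6.png

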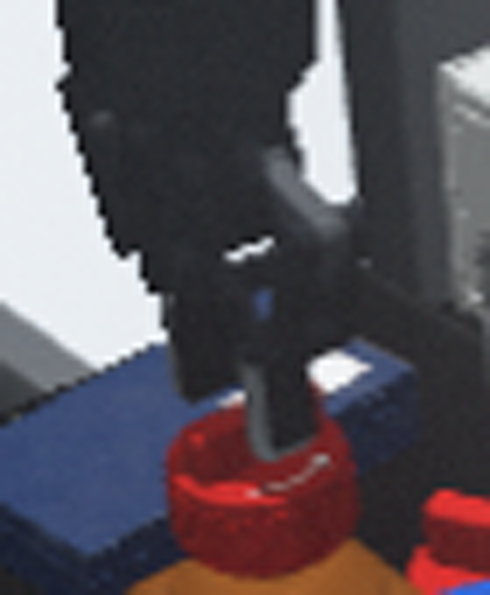

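View pics/t6.png

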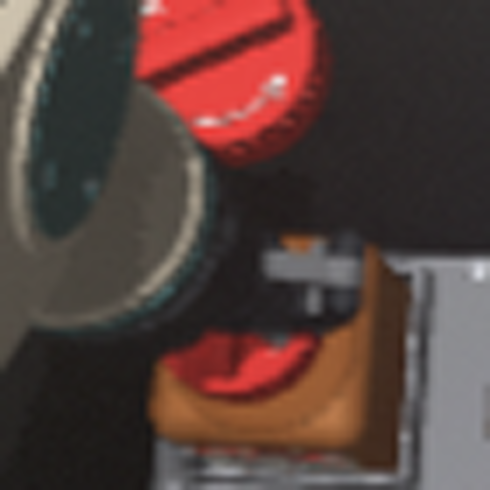

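Call:
send_rows --pt "38 0 -1 3 0" --pt "38 0 -1 6 0" --pt "38 0 -1 6 0"

```text
clock: 4.5
eef_pos: [582.0, 157.2, 166.8]
tool_rot: [3.137, -0.001, -1.609]
force: [0.7, 0.2, -0.6]
width: 38.1
```

Call:
send_rows --pt "20 0 0 0 0" --pt "10 0 0 0 0"

```text
clock: 4.7
eef_pos: [582.0, 157.3, 166.9]
tool_rot: [3.137, -0.0, -1.608]
force: [0.6, 0.6, 3.3]
width: 10.8
```

```bash
python3 go.py 583 157 180 -1.611
```

```text
t 4.7 pos [582.  157.3 166.9] rpy [ 3.137 -0.    -1.608] F [0.6 0.6 3.3] T [0.05 0.19 0.01] w 10.8 q [-0.74  0.72  0.74  1.71 -0.58  0.95 -1.38]
shift [  0.3  -1.  -13.1] roll 0.1
```

Call:
send_rows --pt "0 0 0 0 0" --pt "0 0 0 0 0"

```text
clock: 4.9
eef_pos: [582.0, 157.3, 167.0]
tool_rot: [3.137, -0.0, -1.608]
force: [-0.0, -0.3, 0.2]
width: 10.2
```

```bash
python3 go.py 583 157 180 -1.611; python3 - <<'E'
from h import *
for n in ("scene","top"):
    im=ctrl.get_image(n); cv2.imwrite(f"pics/{n}7.png",im[:,:,::-1])
crop("pics/scene7.png","pics/s7.png",165,90,70,85,7)
crop("pics/top7.png","pics/t7.png",160,160,70,70,7)
E
```

```text
t 4.9 pos [582.  157.3 167. ] rpy [ 3.137 -0.    -1.608] F [-0.  -0.3  0.2] T [-0.02  0.1   0.05] w 10.2 q [-0.74  0.72  0.74  1.71 -0.58  0.95 -1.38]
shift [  0.3  -1.  -13. ] roll 0.1
```

View pics/s7.png

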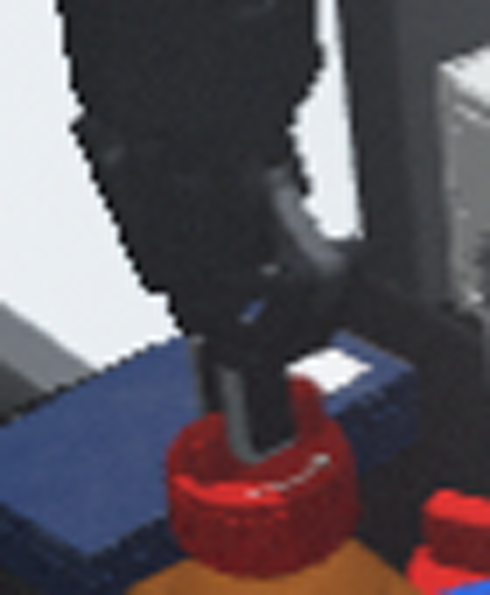

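View pics/t7.png

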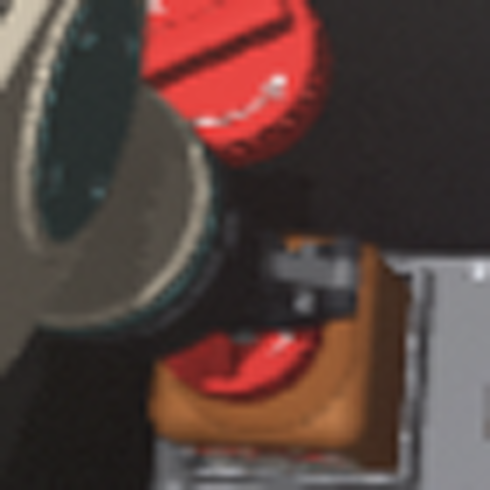

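Call:
send_rows --pt "0 0 0 2 0" --pt "0 0 0 4 0" --pt "0 0 0 4 0"

```text
clock: 5.3
eef_pos: [582.0, 157.3, 163.8]
tool_rot: [3.137, 0.0, -1.608]
force: [-1.0, 0.1, 8.8]
width: 10.3
```

Call:
send_rows --pt "0 0 0 2 0" --pt "0 0 0 3.7 0" --pt "0 0 0 3.7 0"

```text
clock: 5.6
eef_pos: [582.1, 157.3, 161.4]
tool_rot: [3.137, 0.001, -1.608]
force: [-4.9, 0.0, 12.3]
width: 10.4
```

Call:
send_rows --pt "0 0 0.5 1 0" --pt "0 0 0.5 2 0" --pt "0 0 0.5 2 0"

```text
clock: 5.9
eef_pos: [582.1, 157.3, 161.1]
tool_rot: [3.139, 0.003, -1.609]
force: [-3.8, -0.4, 13.1]
width: 10.2
```

Call:
send_rows --pt "0 0 1 2.5 0" --pt "0 0 1 3.2 0" --pt "0 0 1 3.2 0"

```text
clock: 6.2
eef_pos: [582.1, 157.3, 160.0]
tool_rot: [3.141, 0.004, -1.609]
force: [-2.9, 0.5, 14.7]
width: 10.2
```

Call:
send_rows --pt "0 0 0.8 2.2 -4" --pt "0 0 0.8 2.2 -9" --pt "0 0 0.8 2.2 -14"

```text
clock: 6.5
eef_pos: [583.1, 157.0, 160.2]
tool_rot: [-3.137, 0.004, -1.361]
force: [-2.3, -1.1, 14.1]
width: 10.5
```

```bash
python3 go.py 582.1 157.3 160 -0.354
```

```text
t 6.5 pos [583.1 157.  160.2] rpy [-3.137  0.004 -1.361] F [-2.3 -1.1 14.1] T [-0.16  0.52 -0.16] w 10.5 q [-0.7   0.71  0.66  1.72 -0.54  0.9  -1.17]
shift [-0.5  1.   0.2] roll -57.7
```

Call:
send_rows --pt "0 -0.3 0.5 2.2 -7" --pt "0 -0.3 0.5 2.2 -14" --pt "0 -0.3 0.5 2.3 -21" --pt "0 -0.3 0.5 2.3 -28" --pt "0 -0.3 0.5 2.3 -35"

```text
clock: 7.0
eef_pos: [583.7, 156.6, 160.1]
tool_rot: [-3.133, -0.001, -0.747]
force: [-3.4, -1.5, 14.4]
width: 10.5
```

```bash
python3 go.py 582.1 157.3 160 -0.354
```

```text
t 7.0 pos [583.7 156.6 160.1] rpy [-3.133e+00 -1.000e-03 -7.470e-01] F [-3.4 -1.5 14.4] T [-0.41  0.8  -0.14] w 10.5 q [-0.6   0.66  0.49  1.72 -0.4   0.85 -0.69]
shift [-1.6  0.5  0.1] roll -22.5
```

Call:
send_rows --pt "0 -0.8 0.3 2.2 -7" --pt "0 -0.8 0.3 2.3 -14" --pt "0 -0.8 0.3 2.3 -20" --pt "0 -0.8 0.3 2.3 -22.5"

```text
clock: 7.4
eef_pos: [584.4, 156.1, 160.2]
tool_rot: [-3.132, -0.007, -0.352]
force: [-2.7, -0.9, 14.1]
width: 10.5
```

```bash
python3 go.py 582.1 157.3 160 -0.354
```

```text
t 7.4 pos [584.4 156.1 160.2] rpy [-3.132 -0.007 -0.352] F [-2.7 -0.9 14.1] T [-0.39  0.67 -0.11] w 10.5 q [-0.54  0.64  0.37  1.72 -0.31  0.83 -0.38]
shift [-2.6 -0.3  0.2] roll 0.1
```

Call:
send_rows --pt "0 0 0 -1 0" --pt "0 0 0 -4 0" --pt "0 0 0 -7 0" --pt "0 0 0 -9.5 0" --pt "0 0 0 -9.5 0"

```text
clock: 7.9
eef_pos: [584.3, 155.8, 169.6]
tool_rot: [-3.133, -0.007, -0.352]
force: [-0.3, -2.2, 0.3]
width: 10.1
```

```bash
python3 go.py 583 157 240 -0.354
```

```text
t 7.9 pos [584.3 155.8 169.6] rpy [-3.133 -0.007 -0.352] F [-0.3 -2.2  0.3] T [-0.21  0.12  0.02] w 10.1 q [-0.54  0.63  0.38  1.71 -0.3   0.85 -0.38]
shift [ -1.7  -0.7 -70.4] roll 0.1
```

Call:
send_rows --pt "0 0 0 -2 0" --pt "0 0 0 -5 0" --pt "0 0 0 -8 0"

```text
clock: 8.2
eef_pos: [584.2, 155.7, 177.6]
tool_rot: [-3.133, -0.007, -0.352]
force: [-0.6, -0.4, -0.1]
width: 10.1
```

Call:
send_rows --pt "0 0 0 -8 0" --pt "0 0 0 -18 0" --pt "0 0 0 -30 0" --pt "0 0 0 -45 0" --pt "0 0 0 -60 0"

```text
clock: 8.7
eef_pos: [583.9, 155.5, 239.2]
tool_rot: [-3.132, -0.008, -0.352]
force: [-0.3, 1.0, -0.9]
width: 10.5
```

```bash
python3 go.py 475 -290 237 -0.354; python3 - <<'E'
from h import *
for n in ("scene","top"):
    im=ctrl.get_image(n); cv2.imwrite(f"pics/{n}8.png",im[:,:,::-1])
crop("pics/scene8.png","pics/s8.png",150,60,120,130,4)
crop("pics/top8.png","pics/t8.png",140,130,150,110,4)
E
```

```text
t 8.7 pos [583.9 155.5 239.2] rpy [-3.132 -0.008 -0.352] F [-0.3  1.  -0.9] T [-0.01  0.02 -0.05] w 10.5 q [-0.56  0.55  0.41  1.64 -0.26  0.99 -0.42]
shift [ 51.6 455.7   2.2] roll 0.1
```

View pics/s8.png

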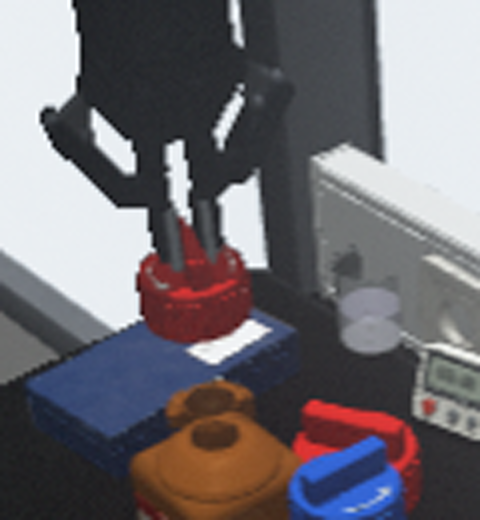

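View pics/t8.png

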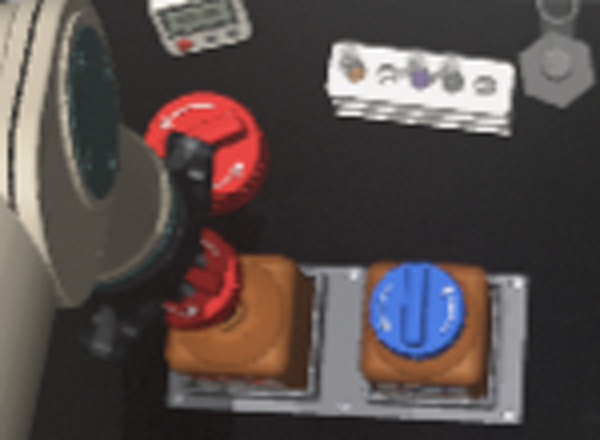

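Call:
send_rows --pt "0 2 10 -8 0" --pt "0 5 40 -20 0" --pt "0 9 80 -25 0" --pt "0 14 125 -25 0" --pt "0 19 170 -25 0"

```text
clock: 9.3
eef_pos: [543.3, -12.8, 264.1]
tool_rot: [-3.13, -0.012, -0.352]
force: [0.4, -0.3, -0.5]
width: 10.1
```

```bash
python3 go.py 475 -290 237 -0.354
```

```text
t 9.3 pos [543.3 -12.8 264.1] rpy [-3.13  -0.012 -0.352] F [ 0.4 -0.3 -0.5] T [-0.06  0.02  0.01] w 10.1 q [-0.33  0.43  0.44  1.77 -0.23  0.97 -0.14]
shift [ 31.5 283.7  27.1] roll 0.1
```

Call:
send_rows --pt "0 5 45 0 0" --pt "0 10 90 0 0" --pt "0 15 135 0 0" --pt "0 20 180 10 0" --pt "0 25 225 30 0"

```text
clock: 9.8
eef_pos: [489.4, -235.3, 232.9]
tool_rot: [-3.13, -0.016, -0.353]
force: [-0.4, 0.2, -0.1]
width: 10.2
```

```bash
python3 go.py 475 -290 120 -0.354
```

```text
t 9.8 pos [ 489.4 -235.3  232.9] rpy [-3.13  -0.016 -0.353] F [-0.4  0.2 -0.1] T [ 0.02 -0.05  0.02] w 10.2 q [ 0.1   0.47  0.45  1.81 -0.27  0.9   0.32]
shift [  5.4  56.3 112.9] roll 0.1
```

Call:
send_rows --pt "0 3 30 25 0" --pt "0 5 50 55 0" --pt "0 5 56 85 0" --pt "0 5 56 110 0" --pt "0 5 56 120 0"

```text
clock: 10.3
eef_pos: [474.8, -288.8, 110.2]
tool_rot: [-3.13, -0.011, -0.354]
force: [-0.4, 1.5, -0.7]
width: 10.2
```

```bash
python3 go.py 475 -290 60 -0.354; python3 - <<'E'
from h import *
for n in ("scene","top"):
    im=ctrl.get_image(n); cv2.imwrite(f"pics/{n}9.png",im[:,:,::-1])
crop("pics/scene9.png","pics/s9.png",220,230,170,180,3.3)
crop("pics/top9.png","pics/t9.png",290,150,130,145,4)
E
```

```text
t 10.3 pos [ 474.8 -288.8  110.2] rpy [-3.13  -0.011 -0.354] F [-0.4  1.5 -0.7] T [ 0.01 -0.   -0.04] w 10.2 q [ 0.27  0.65  0.36  1.89 -0.38  0.65  0.51]
shift [ 0.6  1.  50.2] roll -0.0
```

View pics/s9.png

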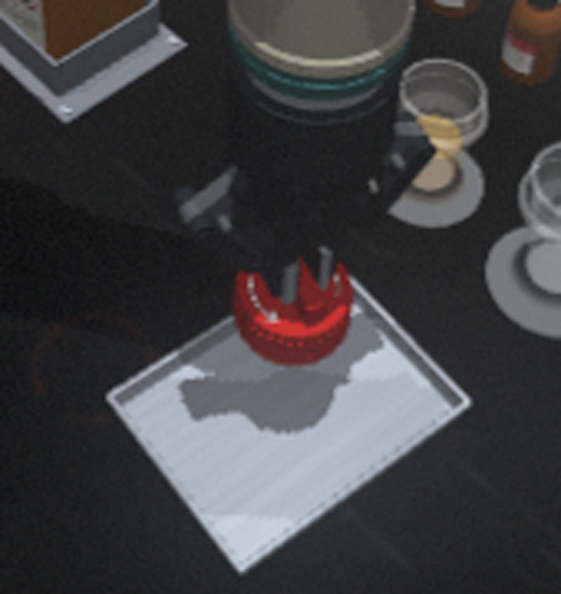

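View pics/t9.png

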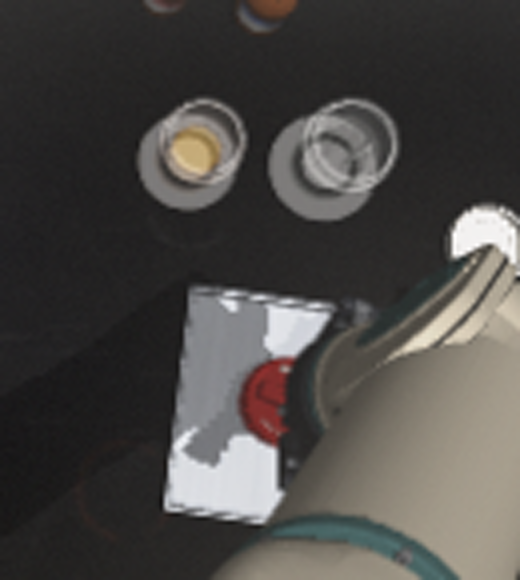

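```bash
python3 - <<'E'
from h import *
print(proj("top",[(475,-289,126),(475,-289,97)]),proj("scene",[(475,-289,126),(475,-289,97)]))
print(proj("top",[(475,-290,2)]),proj("scene",[(475,-290,2)]))
E
```

```text
[[363.34731386 249.75139739]
 [361.01958611 250.23919646]] [[309.25397098 317.29079342]
 [308.38654293 326.77319488]]
[[354.52711578 251.67267451]] [[306.22010778 354.91501511]]
```

Call:
send_rows --pt "0 0 0 20 0" --pt "0 0 0 45 0" --pt "0 0 0 65 0" --pt "0 0 0 75 0" --pt "0 0 0 78 0"

```text
clock: 10.9
eef_pos: [477.4, -288.2, 33.6]
tool_rot: [-3.13, -0.013, -0.353]
force: [-0.2, 0.2, -0.7]
width: 10.4
```

Call:
send_rows --pt "0 0 0 2 0" --pt "0 0 0 5 0" --pt "0 0 0 8 0"

```text
clock: 11.2
eef_pos: [478.2, -288.5, 26.3]
tool_rot: [-3.13, -0.015, -0.352]
force: [0.2, -0.1, -1.3]
width: 10.4
```

```bash
python3 go.py 475 -290 15 -0.354
```

```text
t 11.2 pos [ 478.2 -288.5   26.3] rpy [-3.13  -0.015 -0.352] F [ 0.2 -0.1 -1.3] T [-0.01  0.05  0.02] w 10.4 q [ 0.33  0.78  0.27  1.93 -0.45  0.48  0.57]
shift [-2.5  2.5 11.3] roll 0.1
```

Call:
send_rows --pt "0 0 0 2 0" --pt "0 0 0 4 0" --pt "0 0 0 6 0" --pt "0 0 0 7 0"

```text
clock: 11.6
eef_pos: [478.3, -288.4, 19.1]
tool_rot: [-3.13, -0.015, -0.352]
force: [-0.0, 0.2, -0.6]
width: 10.1
```

Call:
send_rows --pt "0 0 0 1 0" --pt "0 0 0 2 0" --pt "0 0 0 2.5 0"

```text
clock: 11.9
eef_pos: [478.2, -288.3, 16.5]
tool_rot: [-3.13, -0.014, -0.352]
force: [0.6, 0.5, -0.6]
width: 10.3
```

Call:
send_rows --pt "0 0 0 0.7 0" --pt "0 0 0 1.3 0" --pt "0 0 0 1.3 0"

```text
clock: 12.2
eef_pos: [478.4, -288.4, 15.5]
tool_rot: [-3.13, -0.015, -0.352]
force: [0.3, 0.7, 1.8]
width: 10.0
```

Call:
send_rows --pt "0 0 0 0.5 0" --pt "0 0 0 1 0" --pt "0 0 0 1 0"

```text
clock: 12.5
eef_pos: [478.7, -288.2, 15.2]
tool_rot: [-3.129, -0.015, -0.352]
force: [-0.7, 1.3, 8.7]
width: 10.2
```

Call:
send_rows --pt "0 0 0 0.2 0" --pt "14 0 0 0.2 0" --pt "25 0 0 0 0" --pt "40 0 0 0 0" --pt "40 0 0 0 0"

```text
clock: 13.0
eef_pos: [478.7, -288.2, 15.0]
tool_rot: [-3.129, -0.015, -0.352]
force: [0.1, 0.0, 0.3]
width: 39.9
```

```bash
python3 go.py 475 -290 120 -0.354; python3 - <<'E'
from h import *
for n in ("scene",):
    im=ctrl.get_image(n); cv2.imwrite(f"pics/{n}10.png",im[:,:,::-1])
crop("pics/scene10.png","pics/s10.png",240,270,140,140,4)
E
```

```text
t 13.0 pos [ 478.7 -288.2   15. ] rpy [-3.129 -0.015 -0.352] F [0.1 0.  0.3] T [-0.04  0.06  0.02] w 39.9 q [ 0.34  0.8   0.25  1.93 -0.46  0.45  0.58]
shift [  -2.8    2.9 -105. ] roll 0.1
```

View pics/s10.png

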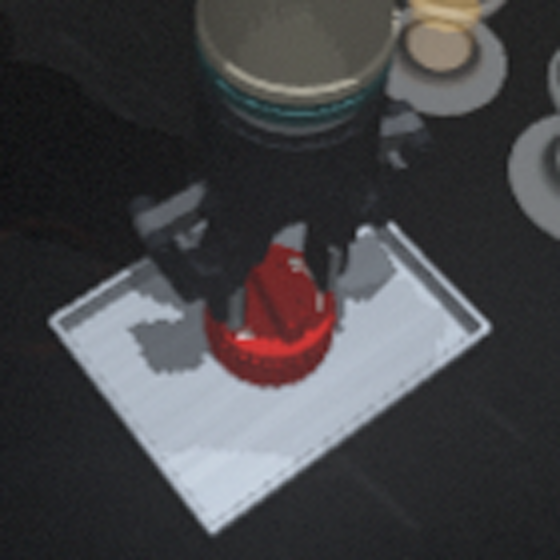

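The picture shows the cap standing flat on the tray floor at about (308,348), with the fingers open clear of the wing. I'll retreat straight up.

Call:
send_rows --pt "40 0 0 -6 0" --pt "40 0 0 -18 0" --pt "40 0 0 -35 0" --pt "40 0 0 -70 0" --pt "40 0 0 -115 0"

```text
clock: 13.55
eef_pos: [475.4, -288.3, 130.8]
tool_rot: [-3.129, -0.012, -0.353]
force: [0.1, -0.1, -0.1]
width: 39.9
```

Call:
send_rows --pt "40 0 0 -40 0" --pt "40 0 -30 -80 0" --pt "40 0 -70 -90 0" --pt "40 0 -110 -90 0" --pt "40 0 -150 -90 0"

```text
clock: 14.05
eef_pos: [526.4, -147.0, 224.7]
tool_rot: [-3.128, -0.015, -0.353]
force: [0.7, -0.3, -0.7]
width: 39.9
```

Call:
send_rows --pt "40 -20 -20 0 0" --pt "40 -40 -40 0 0" --pt "40 -50 -60 0 0" --pt "40 -50 -60 0 0"

```text
clock: 14.45
eef_pos: [499.7, -69.6, 225.6]
tool_rot: [-3.126, -0.014, -0.348]
force: [-0.5, 0.9, 0.1]
width: 39.8
```

```bash
python3 go.py 475 -290 120 -0.354; python3 - <<'E'
from h import *
for n in ("scene","top"):
    im=ctrl.get_image(n); cv2.imwrite(f"pics/{n}11.png",im[:,:,::-1])
E
```

```text
t 14.45 pos [499.7 -69.6 225.6] rpy [-3.126 -0.014 -0.348] F [-0.5  0.9  0.1] T [-0.03 -0.02  0.04] w 39.8 q [-0.24  0.42  0.46  1.92 -0.27  0.84  0.02]
shift [ 52.  215.6 105.6] roll 0.3
```

View pics/scene11.png

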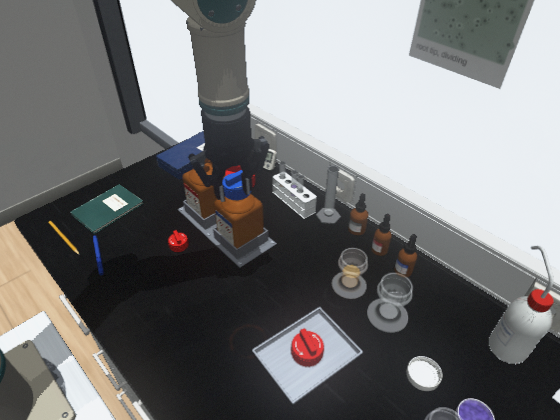

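View pics/top11.png

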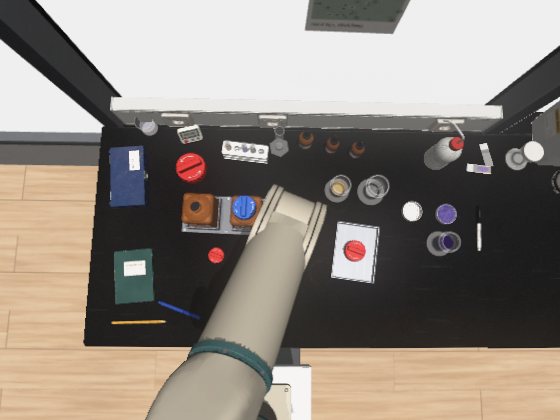

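```bash
python3 - <<'E'
from fit2 import *
for n,(x,y,w,h) in (("scene",(325,240,95,100)),("top",(322,165,75,45))):
    a=cv2.imread(f"pics/{n}0.png");b=cv2.imread(f"pics/{n}11.png")
    d=cv2.absdiff(a,b)[y:y+h,x:x+w].max(2); print(n,'jar diff px>40:',(d>40).sum())
F=dict(top="pics/top11.png",scene="pics/scene11.png")
for z in (-3,2,7): print(z,*fit2(F,(476,-289,1.2),z))
print(ctrl.read_state()['qd'].round(3), ctrl.finish_job())
E
```

```text
scene jar diff px>40: 0
top jar diff px>40: 28
-3 [ 481.90399499 -284.70731755    1.22523683] 154.3181915283203
2 [ 479.70355044 -286.03985573    1.2353632 ] 148.86036682128906
7 [ 477.72464706 -287.69924927    1.22228546] 161.8746795654297
the job is handed in; nothing more can be done
[ 0.027  0.011  0.016 -0.009  0.003 -0.004  0.001] None
```

The red cap is off and standing wing-up on the tray floor, released. The job was handed in at about 14.6 s of the 45 s allowed.

**What I did**
- **Press and turn:** I gripped the wing and pushed the cap down about 6.6 mm (14–15 N). Keeping it pressed, I turned it 72° anticlockwise; the turning torque I read at the stops along the way stayed at or below about 0.16 N m.
- **Lift:** When I let it up it rose to 2.6 mm above its locked height, and it lifted straight off with no resistance.
- **Set down:** The cap went down on the tray floor with about 9 N on the last check before I opened the fingers. I then moved the arm clear.

**Last checks**
- **Cap:** In both views it stands upright at about (480, -286) mm, near the tray centre. The fit is best at floor height (z = 2 mm).
- **Jars and blue cap:** The scene view shows no change around the jars. In the top view 28 pixels near them changed; I think that is the arm at the edge of the crop, but I did not confirm it. The blue cap looks as it did at the start, checked by eye only.
- **Contact:** The robot was touching nothing at the end, though its joints were still settling slightly (up to 0.03 rad/s).

**What disagreed**
- **Fingertip height:** The fingertips really sat about 30 mm higher relative to the reported TCP than the tool description says. I therefore set the grasp height from the pictures and contact forces.
- **Grip width:** The opening read about 10 mm on the 12 mm wing.
- **Wrist tilt:** The tool drifted to about 0.015 rad of tilt while carrying the cap.

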